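Nest the sample cups in the leaning carrier and latch the stack

ROBOT

A 7-joint arm with a two-finger parallel gripper is mounted at the origin on a cart in front of the work surface, level with it; the furniture and walls round the work are solid. World frame = base frame: x ahead of the robot, y to its left, z up, the work surface at z = 0. Lengths are in m, angles in rad, forces in N, time in s.
With the tool pointing down it reaches from about 0.425 to 0.875 m from the base axis. Payload 9.9 kg.
Tool frame: the origin (TCP) lies midway between the tips of the shut fingers; the grasp point (between the pads) lies bot.hold_point_z behind it (bot.hold_point_z is the distance from the TCP to the grasp point, in m); z points along the fingers, y is the line along which they close (so a half turn about z gives the same grasp; the last joint's range is limited). The gripper opens to 85 mm and grips with 20 to 120 N. Pads are 22 mm wide; open, the fingers measure 114 mm over their backs; the gripper's body (76 mm by 85 mm) begins 54 mm behind the grasp point. The pads swing forward as they close: fully open they stand 13 mm farther back than shut.
Start: joints at [-1.196, 0.576, 0.025, 1.437, -0.015, 1.129, -0.057], TCP at [0.299, 0.605, 0.231] pointing down, gripper open.
Joint ranges: [-2.76, 2.76], [-0.34, 2.15], [-1.52, 1.57], [0.19, 2.46], [-1.09, 4.23], [0.17, 1.99], [-2.82, 2.82]. Speed limits (rad/s): [2.22, 2.22, 3.01, 3.01, 3.14, 3.14, 3.14].

INTERFACE

Orientations are given as [roll, pitch, yaw] about the fixed x, y, z axes, in that order (R = Rz(yaw) Ry(pitch) Rx(roll)).
In Python, from rig import bot gives the robot as it stands.
- The arm moves only by the tool nudge_tcp, called after "Request:" as name(argument=value, ...) on one line, values as JSON. Schema: {"type":"object","properties":{"deltas":{"type":"string"},"only":{"type":"string"},"quiet":{"type":"boolean"},"lines":{"type":"string"}},"required":["deltas"],"additionalProperties":false}. deltas is a string of 1 to 12 rows, one to a line, with the numbers parted by spaces; each row has 5 numbers: dx, dy, dz in shares of the most that a row can go, 1 being 62.5 mm, then a turn about the tool's z in rad, then the opening from 0.0 (shut) to 1.0 (fully open); each row shifts and turns the commanded pose from where the row before left it, along the tool's axes as they then stand; what a row does not reach is not made up. A row lasts 1/8 s, in which the tool goes at most 0.0625 m and 0.188 rad, less where a joint would pass 70% of its speed; a pose out of reach is approached as far as the arm can. The fingers move at their own pace and stop on an object; the grip force is fixed at half the most. Time passes only in rows, so rows that do not move let the fingers close. The tool returns the time, the measured TCP pose, the force, the opening and the grip force at its end. only (a regular expression) keeps the lines of the reply that match it, lines (a string "A,B") keeps lines A to B, and quiet returns only ok. Input that does not fit is refused with a message, and nothing moves.
- bot.get_state(): the state, without advancing time (a new reading comes with each control period).
- bot.snapshot(name): name is "scene" or "top" or "wrist"; returns a dict with "img" (420x560x3 uint8, blue, green, red), "K" (3x3 intrinsics, pixels), "k1" (the pictures are not rectified: a ray, as slopes to the right and down, at radius r is drawn at 1 + k1 r^2 times it, then the intrinsics apply), "T" (4x4, takes a point from camera to world coordinates). Camera axes: x right, y down, z forward; pixel columns grow to the right and rows downward; lengths in m; the calibration is good to about 2 mm. A picture is of the moment at which its call begins. There is no depth.
- bot.job_done(): hands the job in; it is judged then, once.
The state is a dict: "time_s": time; "q": joint angles; "qvel": joint speeds; "effort": joint torques, N m; "tool_pos": TCP position; "eef_rot": TCP orientation; "ft_force": force on the tool from outside, world axes, zero at the start; "wrist_torque": the same for the moment, N m; "grip_width": opening from 0.0 (shut) to 1.0 (fully open); "grip_force": force on a finger pad.
Only numpy, scipy, OpenCV 4.12 (cv2) and the standard library are available. Lean on these libraries where they do the work, as an engineer would, in place of code of your own. Each camera call takes 0.05 s, during which the arm holds its last target. There are 200 camera calls.

TASK

Nest the white cup fully home in the blue cup of the leaning carrier and let go of it, then nest the orange cup fully home in the white one and press the stack down against its spring until the brass catch snaps out over the orange cup's rim and holds the stack down by itself. Leave the timer, the reagent bottle, the petri dish and the marker where they are.

Things in the scene. Friction and masses are not known exactly. Their poses are not given: they have to be found in the camera images.
- cup_white: Loose white cup, stands mouth up at the start. 75 mm high; its top 24 mm are a straight collar, 60 mm outer diameter (grip here); below, the outside narrows from 51 mm (47 mm above the foot) to 36 mm at the foot. Wall 2.5 mm; thick bottom: inner floor 28 mm above the foot. 40 to 85 g. Origin: centre of underside; z along its axis to the mouth.
- cup_orange: Loose orange cup, same shape, size, weight and frame as the white one. The two may have swapped places.
- blue_cup (a point): Centre of the underside of the blue cup (same shape, cannot be taken out) in the carrier. z: along its axis out of the mouth, leaning 30 degrees from vertical to the carrier's front; x: to the catch's side; y: level. A cup fully home stands on the inner floor of the one below, its origin 28 mm farther along z, with about 2 mm radial play. Round socket, 66 mm wide, ends 41 mm below the blue rim.
- receiver (a joint): How far the blue cup is pressed down along its axis against its spring, m: 0 at rest, hard stop at 0.012. The spring gives about 6 N at the start and 11 N at the stop (plus the catch's drag: about 12 to 20 N in all to latch); the weight of the cups alone does not move it.
- catch (a joint): How far the brass catch is pushed back into its black housing, m: 0 = sprung out, 0.007 = fully in. Its spring gives 1.5 to 3.6 N. Its upper face slopes, so a cup collar pushed down along the axis pushes it aside; its underside is flat and holds a rim that has passed below it.
- catch_tip (a point): Lower edge of the tip of the brass catch, 12 mm wide; when out, at x 26.5, z 125 mm in the blue cup's frame at rest. A third cup's rim, nested home, is at z 131 mm: press the stack over 6 mm down (12 at most) for the catch to snap over the rim; let go, it rises until the rim meets the catch.
- catch_housing (a point): Centre of the top of the black housing of the catch: 28 x 30 x 28 mm, 36 to 64 mm from the stack's axis, the highest part of the carrier (23 mm along the axis above the catch's lower edge), with a steel cap 8 mm out at its back.
- carrier: Grey metal carrier fixed on the bench, base plate 155 x 112 x 10 mm. Origin on the bench; x to its back, the stack leans to -x. The foot of the blue cup at rest is at (30, 0, 66) mm in this frame.
- timer: White timer, 64 x 68 x 20 mm, origin centre of its underside; leave alone.
- reagent: Reagent bottle with blue cap, 42 mm wide, 71 mm high, origin centre of its underside; leave alone.
- petri: Clear petri dish, 60 mm wide, 14 mm high, origin centre of its underside; leave alone.
- marker: Black-capped marker lying on the bench, 126 mm long, 14 mm thick; leave alone.

How it is judged:
On the way:
1. the white cup stands home in the blue cup, let go, while the orange cup is still out of the carrier (z of cup_white in the frame of blue_cup between 0.0255 and 0.0305 m and angle between the z axis of cup_white and the z axis of blue_cup, either way round below 0.1 rad and distance between cup_white and blue_cup below 0.032 m and contact force between cup_white and the fingers below 0.1 N and distance between cup_orange and blue_cup above 0.15 m), for 0.2 s.
At the end, for the whole second after the job is handed in: The white cup stands in the blue one and the orange cup in the white one, each within 2.5 mm of fully home and within about 6 degrees of coaxial, at rest; the brass catch is out (within 2 mm) over the orange rim and holds the stack down, the blue cup more than 4 mm below its rest height (z of cup_white in the frame of blue_cup between 0.0255 and 0.0305 m and angle between the z axis of cup_white and the z axis of blue_cup, either way round below 0.1 rad and distance between cup_white and blue_cup below 0.032 m and z of cup_orange in the frame of cup_white between 0.0255 and 0.0305 m and angle between the z axis of cup_orange and the z axis of cup_white, either way round below 0.1 rad and distance between cup_orange and cup_white below 0.032 m and value of joint receiver above 0.004 m and value of joint catch below 0.002 m and linear speed of cup_orange below 0.02 m/s); the robot touches nothing.
It fails at once if a bystander (timer, reagent bottle, petri dish, marker) is moved by more than 20 mm (distance of any of timer, reagent, petri, marker from where it was at the start of the episode above 0.02 m).
It also fails if it takes over 54 s, if anything falls off the work surface, if the arm or the gripper's body presses on something with over 40 N, if the wrist force passes 120 N, or if a joint passes its speed limit or range.

## Working session

There is one attempt and no reset: what is moved stays moved. The work goes in short steps, Python scripts to look and compute and a tool call to move; the robot and the scene stay as the last step left them, time stands still between calls to the robot, and variables do not carry over. Pictures are saved under pics/ and viewed, at most 10 in all, crops included, and the job is handed in when it is done.

```bash
ls; mkdir -p pics; python3 - <<'E'
from rig import bot
import cv2,pickle,numpy as np
d={}
for n in("scene","top","wrist"):
    s=bot.snapshot(n);d[n]=s;cv2.imwrite(f"pics/{n}0.png",s["img"]);print(n,s["K"].round(1).tolist(),s["k1"],s["T"].round(3).tolist())
pickle.dump(d,open("s0.pkl","wb"))
print(bot.get_state(),bot.hold_point_z)
cv2.imwrite("pics/a.png",cv2.resize(np.vstack([d["scene"]["img"],d["top"]["img"]]),None,fx=.71,fy=.71))
E
```

```text
pics
rig.py
scene [[538.5, 0.0, 284.8], [0.0, 538.5, 206.1], [0.0, 0.0, 1.0]] -0.1279707494047194 [[0.685, -0.438, 0.582, -0.218], [-0.729, -0.431, 0.532, -0.593], [0.018, -0.789, -0.615, 0.976], [0.0, 0.0, 0.0, 1.0]]
top [[379.0, 0.0, 277.2], [0.0, 379.0, 211.6], [0.0, 0.0, 1.0]] -0.10486846847441539 [[-0.012, -0.971, 0.239, 0.338], [-1.0, 0.011, -0.007, 0.11], [0.005, -0.239, -0.971, 1.078], [0.0, 0.0, 0.0, 1.0]]
wrist [[299.9, 0.0, 275.4], [0.0, 299.9, 205.3], [0.0, 0.0, 1.0]] -0.04691971630504792 [[0.443, 0.862, 0.246, 0.236], [0.897, -0.425, -0.124, 0.635], [-0.002, 0.276, -0.961, 0.373], [0.0, 0.0, 0.0, 1.0]]
{'time_s': 0.15, 'q': array([-1.1958123 ,  0.57635106,  0.02485291,  1.4377099 , -0.01507469,
        1.1290031 , -0.0564875 ]), 'qvel': array([ 8.53040923e-05, -2.68449777e-03, -1.25619703e-03, -1.65274720e-03,
        1.58916673e-03, -1.05826882e-03,  5.42790728e-04]), 'effort': array([ 3.58057245e-03, -7.66260481e+01,  2.25309089e+00, -2.86184281e+01,
        1.56629900e-02,  9.88319545e-03,  1.00971326e-04]), 'tool_pos': array([0.29874704, 0.60490457, 0.23063445]), 'eef_rot': array([-3.14030365e+00, -3.08568400e-06,  2.68281853e+00]), 'ft_force': array([0.11020261, 0.46268611, 0.34632913]), 'wrist_torque': array([ 0.00758774,  0.00091583, -0.00387663]), 'grip_force': 0.0, 'grip_width': 1.001696118787981} 0.0187
```

View pics/scene0.png

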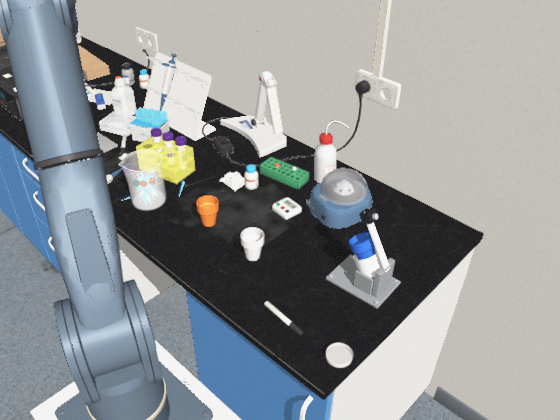

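View pics/top0.png

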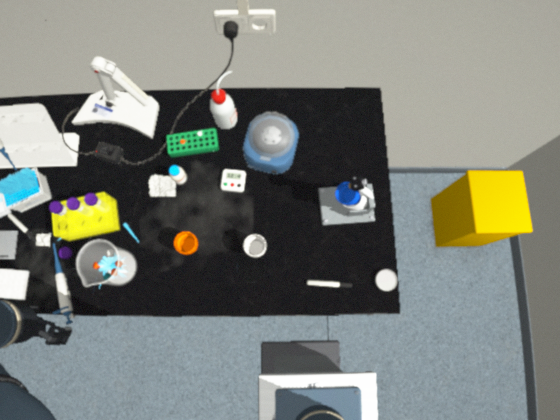

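The scene view shows orange cup at (207,210), white cup at (252,243), carrier at (365,265) with its blue cup at (360,245). In the top view they are at (186,243), (255,245) and (347,200). I'll zoom in on both next.

```bash
cat > h.py <<'E'
import numpy as np,cv2
from scipy.spatial.transform import Rotation as R
def ray(s,uv):
    p=cv2.undistortPoints(np.array([[uv]],float),s["K"],np.array([s["k1"],0,0,0.]))[0,0]
    d=s["T"][:3,:3]@np.r_[p,1];return s["T"][:3,3],d/np.linalg.norm(d)
def onz(s,uv,z):
    o,d=ray(s,uv);return o+d*(z-o[2])/d[2]
def tri(s1,u1,s2,u2):
    o1,d1=ray(s1,u1);o2,d2=ray(s2,u2)
    t=np.linalg.lstsq(np.c_[d1,-d2],o2-o1,rcond=None)[0]
    a,b=o1+t[0]*d1,o2+t[1]*d2;return (a+b)/2,np.linalg.norm(a-b)
def proj(s,p):
    T=np.linalg.inv(s["T"]);c=T[:3,:3]@p+T[:3,3];x=c[:2]/c[2];x=x*(1+s["k1"]*(x@x));return s["K"][:2,:2]@x+s["K"][:2,2]
E
python3 - <<'E'
import pickle,cv2,numpy as np
d=pickle.load(open("s0.pkl","rb"))
a=cv2.resize(d["scene"]["img"][190:310,315:415],None,fx=5,fy=5,interpolation=cv2.INTER_CUBIC)[:600,:400]
a=cv2.resize(d["scene"]["img"][195:315,320:400],(400,600),interpolation=cv2.INTER_CUBIC)
b=cv2.resize(d["top"]["img"][165:235,310:390],(400,350),interpolation=cv2.INTER_CUBIC)
c=cv2.resize(d["top"]["img"][220:270,180:280],(400,200),interpolation=cv2.INTER_CUBIC)
b=np.vstack([b,c,np.zeros((50,400,3),np.uint8)])
cv2.imwrite("pics/b.png",np.hstack([a,b]))
E
```

```text
(no output)
```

View pics/b.png

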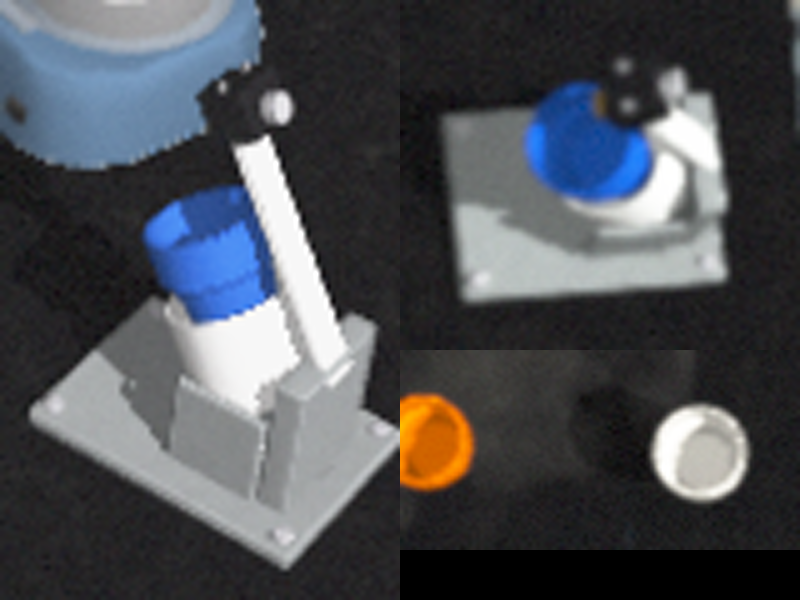

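The zoomed crops show blue mouth at crop (590,140), leaning left/+y. The catch housing is on the right at (635,90). The base corners are (442,113), (712,92), (728,280) and (463,302). The tool can only point down, so the cups have to pivot in the grip.

```bash
cat > m.py <<'E'
import pickle
from h import *
d=pickle.load(open("s0.pkl","rb"));t,s=d["top"],d["scene"]
C=[(442,113),(712,92),(728,280),(463,302)]
P=np.array([onz(t,(310+x/5,165+y/5),.010) for x,y in C]);print(P.round(3));
print("sides",[np.linalg.norm(P[i]-P[i-1]).round(3) for i in range(4)])
c=P.mean(0);ex=(P[1]+P[2]-P[0]-P[3]);yaw=np.arctan2(ex[1],ex[0]);print("carrier",c,yaw)
C2=[(33,413),(153,300),(400,430),(287,565)]
S=np.array([onz(s,(320+x/5,195+y/5),.010) for x,y in C2]);print("scene corners",S.round(3).tolist())
def cen(im,m):
    n,l,st,ce=cv2.connectedComponentsWithStats(m.astype(np.uint8));i=1+st[1:,4].argmax();return ce[i],st[i]
h=lambda im:cv2.cvtColor(im,cv2.COLOR_BGR2HSV)
for nm,im in(("top",t),("scene",s)):
    H=h(im["img"]);
    o=(H[...,0]>5)&(H[...,0]<20)&(H[...,1]>180)&(H[...,2]>120)
    w=(H[...,1]<60)&(H[...,2]>90)
    m=np.zeros(w.shape,bool)
    if nm=="top": m[225:270,235:275]=1;o[:225]=0;o[270:]=0;o[:,:170]=0;o[:,205:]=0
    else: m[222:265,235:270]=1
    for k,mm in(("orange",o),("white",w&m)):
        ce,st=cen(im,mm);print(nm,k,ce,st)
        if nm=="top": print(onz(t,st[:2]+(st[2:4]-1)/2,.075), st[2]*1.0/379)
        # rim: top bbox
E
python3 m.py
```

```text
[[ 0.671 -0.261  0.01 ]
 [ 0.683 -0.431  0.01 ]
 [ 0.566 -0.426  0.01 ]
 [ 0.555 -0.263  0.01 ]]
sides [np.float64(0.115), np.float64(0.171), np.float64(0.117), np.float64(0.164)]
carrier [ 0.61880509 -0.34522299  0.01      ] -1.500663385037106
scene corners [[0.559, -0.031, 0.01], [0.667, -0.023, 0.01], [0.678, -0.172, 0.01], [0.565, -0.183, 0.01]]
top orange [185.73942094 242.76614699] [173 231  25  24 449]
[0.50200891 0.35147735 0.075     ] 0.06596306068601583
top white [254.64435146 245.25313808] [243 233  24  25 478]
[0.49360495 0.16441022 0.075     ] 0.0633245382585752
scene orange [201.85585586 213.07207207] [197 197  12  30 111]
scene white [252.25457317 242.0472561 ] [240 227  25  35 656]
```
Top and scene disagree: y -0.345 vs -0.10! Crop fault: top crop was [165:235,310:390] → 80 wide x 70 high resized to 400x350, 5x. OK so x = 310+x/5... right half offset! The b crop starts at x=400 in composite. So subtract 400. 

```bash
sed -i 's/C=\[(442,113),(712,92),(728,280),(463,302)\]/C=[(42,113),(312,92),(328,280),(63,302)]/' m.py; cat >> m.py <<'E'
print("scene corner order TL? yaw", )
Q=S[[1,2,3,0]];ex=Q[1]+Q[2]-Q[0]-Q[3];print("scene carrier",Q.mean(0),np.arctan2(ex[1],ex[0]),[np.linalg.norm(Q[i]-Q[i-1]).round(3) for i in range(4)])
H=h(s["img"]);o=(H[...,0]>3)&(H[...,0]<22)&(H[...,1]>150)&(H[...,2]>70);o[:190]=0;o[235:]=0;o[:,:190]=0;o[:,225:]=0
ce,st=cen(s,o);print("scene orange",ce,st)
for k,p in(("orange",(.502,.3515,.0375)),("white",(.4936,.1644,.0375))): print(k,proj(s,np.array(p)))
for nm,im in d.items():
    if nm=="wrist":continue
    H=h(im["img"]);b=(H[...,0]>105)&(H[...,0]<125)&(H[...,1]>200)&(H[...,2]>70)
    x0,x1,y0,y1=(310,390,165,235) if nm=="top" else (320,400,195,315)
    m=np.zeros(b.shape,bool);m[y0:y1,x0:x1]=1
    print(nm,"blue",cen(im,b&m))
R0=onz(t,(310+188/5,165+140/5),.131);print("rim centre from top at z .131",R0)
print("housing tri",tri(t,(310+237/5,165+90/5),s,(320+240/5,195+105/5)))
E
python3 m.py
```

```text
[[ 0.672 -0.02   0.01 ]
 [ 0.684 -0.183  0.01 ]
 [ 0.569 -0.184  0.01 ]
 [ 0.558 -0.028  0.01 ]]
sides [np.float64(0.114), np.float64(0.163), np.float64(0.115), np.float64(0.156)]
carrier [ 0.62112829 -0.10378243  0.01      ] -1.4990071459992167
scene corners [[0.559, -0.031, 0.01], [0.667, -0.023, 0.01], [0.678, -0.172, 0.01], [0.565, -0.183, 0.01]]
top orange [185.73942094 242.76614699] [173 231  25  24 449]
[0.50200891 0.35147735 0.075     ] 0.06596306068601583
top white [254.64435146 245.25313808] [243 233  24  25 478]
[0.49360495 0.16441022 0.075     ] 0.0633245382585752
scene orange [201.85585586 213.07207207] [197 197  12  30 111]
scene white [252.25457317 242.0472561 ] [240 227  25  35 656]
scene corner order TL? yaw
scene carrier [ 0.61703358 -0.1019145   0.01      ] -1.5128460509982389 [np.float64(0.108), np.float64(0.149), np.float64(0.113), np.float64(0.152)]
scene orange [207.49542962 209.28519196] [196 195  23  32 547]
orange [208.80746867 212.36354973]
white [253.38044803 245.41230288]Traceback (most recent call last):
  File "m.py", line 34, in <module>
    print(nm,"blue",cen(im,b&m))
                    ~~~^^^^^^^^
  File "m.py", line 11, in cen
    n,l,st,ce=cv2.connectedComponentsWithStats(m.astype(np.uint8));i=1+st[1:,4].argmax();return ce[i],st[i]
                                                                       ~~~~~~~~~~~~~~~^^
ValueError: attempt to get argmax of an empty sequence
```

```bash
sed -i '/^for nm,im in d.items/,/print(nm,"blue"/d' m.py; cat >>m.py <<'E'
c=np.array([.619,-.103,0]);yw=-1.506;u=np.array([np.cos(yw),np.sin(yw),0]);v=np.array([-u[1],u[0],0])
pt=lambda X,Y,Z:c+u*X+v*Y+np.array([0,0,Z])
for n,q in(("rim",(-.0075,0,.131)),("houstop",(-.0007,0,.219)),("TL",(-.0775,-.056,.01))): print(n,pt(*q).round(4),"top crop",((proj(t,pt(*q))-[310,165])*5).round(),"scene crop",((proj(s,pt(*q))-[320,195])*5).round())
E
python3 m.py|tail -6
```

```text
white [253.38044803 245.41230288]
rim centre from top at z .131 [ 0.61906603 -0.08177406  0.131     ]
housing tri (array([ 0.61890543, -0.08967984,  0.20849349]), np.float64(0.005299229728895036))
rim [ 0.6185 -0.0955  0.131 ] top crop [214. 141.] scene crop [236. 236.]
houstop [ 0.619  -0.1023  0.219 ] top crop [264.  87.] scene crop [271.  97.]
TL [ 0.5581 -0.0293  0.01  ] top crop [ 65. 302.] scene crop [ 30. 412.]
```

```bash
cat > g.py <<'E'
# usage: python3 g.py x y z [yaw]: remaining tool-frame shift
import sys
from h import *
from rig import bot
st=bot.get_state();a=[float(v) for v in sys.argv[1:]]
M=R.from_euler("xyz",st["eef_rot"]).as_matrix()
print("t %.2f"%st["time_s"],"pos",st["tool_pos"].round(4),"rot",st["eef_rot"].round(3),"tool shift",(M.T@(np.array(a[:3])-st["tool_pos"])).round(4),"turn",(st["eef_rot"][2]-a[3]).round(3) if len(a)>3 else "", "F",st["ft_force"].round(1),"w",round(st["grip_width"],3))
E
```

Request:
nudge_tcp(deltas="0 0 0 0.175 1\n0 0 0 0.175 1\n0 0 0 0.175 1\n0 0 0 0.175 1\n0 0 0 0.175 1\n0 0 0 0.172 1\n0 0 0 0 1")

```text
time_s: 1.02
tool_pos: [0.2986, 0.6052, 0.2309]
eef_rot: [-3.142, 0.001, 1.637]
ft_force: [-0.7, 0.4, -0.2]
grip_width: 0.996
grip_force: 0.0
```

```bash
python3 g.py .4936 .1644 .20 1.636
```

```text
t 1.02 pos [0.2986 0.6052 0.2309] rot [-3.142e+00  1.000e-03  1.637e+00] tool shift [-0.4527  0.1654  0.0313] turn 0.001 F [-0.7  0.4 -0.2] w 0.996
```

The rows are not in the units I measure in: shifts go in shares of 62.5 mm. I convert before sending: -0.0566 m is -0.9056, 0.0207 m is 0.3312.

Request:
nudge_tcp(deltas="-0.9056 0.3312 0 0 1\n-0.9056 0.3312 0 0 1\n-0.9056 0.3312 0 0 1\n-0.9056 0.3312 0 0 1\n-0.9056 0.3312 0 0 1\n-0.9056 0.3312 0 0 1\n-0.9056 0.3312 0 0 1\n-0.9056 0.3312 0 0 1\n0 0 0 0 1\n0 0 0 0 1")

```text
time_s: 2.28
tool_pos: [0.4935, 0.1643, 0.2313]
eef_rot: [-3.141, -0.0, 1.638]
ft_force: [-0.5, 0.3, -0.6]
grip_width: 1.001
grip_force: 0.0
```

```bash
python3 g.py .4936 .1644 .054 1.636; python3 - <<'E'
from rig import bot
from h import *
s=bot.snapshot("wrist");H=cv2.cvtColor(s["img"],cv2.COLOR_BGR2HSV)
m=((H[...,1]<60)&(H[...,2]>110)).astype(np.uint8)
u,v=proj(s,np.array([.4936,.1644,.075]));print(u,v)
n,l,st,ce=cv2.connectedComponentsWithStats(m);print([(x.tolist(),c.round().tolist()) for x,c in zip(st,ce) if x[4]>300])
cv2.imwrite("pics/w1.png",s["img"])
E
```

```text
t 2.27 pos [0.4935 0.1643 0.2313] rot [-3.141 -0.     1.638] tool shift [-0.000e+00  1.000e-04  1.773e-01] turn 0.002 F [-0.5  0.3 -0.6] w 1.001
275.3983298296704 189.73301051207235
[([0, 0, 560, 420, 183662], [305.0, 216.0]), ([0, 0, 130, 333, 27212], [54.0, 120.0]), ([415, 100, 69, 67, 3228], [450.0, 133.0]), ([246, 158, 61, 61, 2876], [276.0, 188.0]), ([490, 192, 70, 120, 6176], [531.0, 253.0]), ([54, 239, 84, 75, 2744], [106.0, 282.0]), ([137, 254, 41, 51, 607], [156.0, 279.0]), ([373, 254, 42, 51, 609], [395.0, 279.0]), ([0, 265, 17, 92, 822], [5.0, 320.0]), ([190, 274, 15, 59, 627], [197.0, 303.0]), ([312, 312, 68, 46, 2232], [344.0, 330.0]), ([429, 331, 56, 43, 1591], [457.0, 351.0]), ([88, 365, 35, 22, 533], [106.0, 377.0]), ([68, 392, 63, 28, 1235], [99.0, 407.0])]
```

View pics/w1.png

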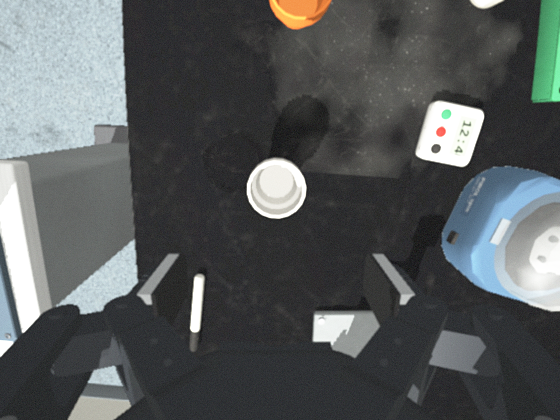

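The wrist view shows the white cup centred at (276,188), where I predicted it. I'll descend and grip high on the collar.

Converted, 0.055 m is 0.88, 0.004 m is 0.064.

Request:
nudge_tcp(deltas="0.064 0 0.88 0 1\n0 0 0.88 0 1\n0 0 0.72 0 1\n0 0 0.352 0 1\n0 0 0 0 0.3\n0 0 0 0 0.3\n0 0 0 0 0.3\n0 0 0 0 0.3\n0 0 0 0 0.3\n0 0 -0.64 0 0.3\n0 0 -0.96 0 0.3\n0 0 -0.96 0 0.3")

```text
time_s: 3.82
tool_pos: [0.4929, 0.1678, 0.2161]
eef_rot: [-3.141, 0.0, 1.636]
ft_force: [0.7, 1.2, -0.9]
grip_width: 0.682
grip_force: 64.6
```

```bash
python3 g.py .618 -.085 .25
```

```text
t 3.83 pos [0.4929 0.1678 0.2161] rot [-3.141  0.     1.636] tool shift [-0.2604  0.1084 -0.0339] turn  F [ 0.7  1.2 -0.9] w 0.682
```

Request:
nudge_tcp(deltas="0 0 -0.96 0 0.3\n0 0 -0.96 0 0.3\n-0.88 0.2768 -0.072 0 0.3\n-0.88 0.2768 -0.072 0 0.3\n-0.88 0.2768 -0.072 0 0.3\n-0.88 0.2768 -0.072 0 0.3\n-0.88 0.2768 -0.072 0 0.3\n-0.88 0.2768 -0.072 0 0.3\n0 0 0 0 0.3\n0 0 0 0 0.3\n0 0 0 0 0.3")

```text
time_s: 5.2
tool_pos: [0.6183, -0.1528, 0.3613]
eef_rot: [-3.141, -0.001, 1.638]
ft_force: [-0.4, 0.3, -1.5]
grip_width: 0.683
grip_force: 64.6
```

```bash
python3 - <<'E'
from rig import bot
from h import *
import pickle
d={n:bot.snapshot(n) for n in("wrist","scene","top")}
pickle.dump(d,open("s1.pkl","wb"));cv2.imwrite("pics/w2.png",d["wrist"]["img"])
E
```

```text
(no output)
```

View pics/w2.png

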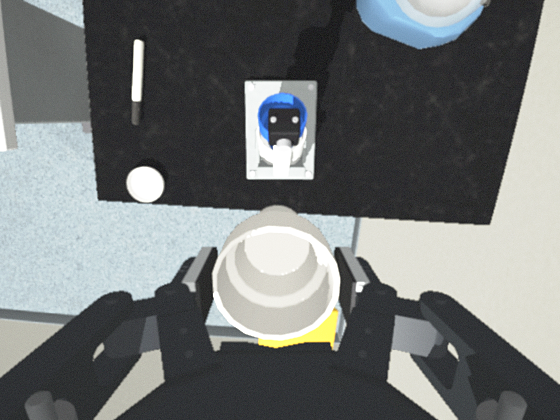

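The wrist view shows the carrier square to the tool: plate corners (247,81), (317,81), (313,180), (247,179), housing screws (275,120) and (294,120), and the blue mouth around (282,122).

```bash
cat > m2.py <<'E'
import pickle
from h import *
d=pickle.load(open("s1.pkl","rb"));w=d["wrist"]
P=np.array([onz(w,p,.010) for p in[(247,81),(317,81),(313,180),(247,179)]]);print(P.round(4),[np.linalg.norm(P[i]-P[i-1]).round(3) for i in range(4)],P.mean(0))
H=cv2.cvtColor(w["img"],cv2.COLOR_BGR2HSV);m=((H[...,0]>100)&(H[...,0]<128)&(H[...,1]>150)).astype(np.uint8);m[:,:245]=0;m[:,320:]=0;m[:85]=0;m[170:]=0
n,l,st,ce=cv2.connectedComponentsWithStats(m);i=1+st[1:,4].argmax();print(st[i],ce[i])
x0,y0,ww,hh=st[i][:4]
print("rim L/R",*[onz(w,(x,ce[i][1]),.131).round(4) for x in(x0-.5,x0+ww-.5)],"front",onz(w,(x0+ww/2,y0-.5),.116))
print("screws mid",onz(w,(284.5,120),.219))
E
python3 m2.py
```

```text
[[ 0.566  -0.0285  0.01  ]
 [ 0.6739 -0.0212  0.01  ]
 [ 0.6831 -0.1766  0.01  ]
 [ 0.5727 -0.1823  0.01  ]] [np.float64(0.154), np.float64(0.108), np.float64(0.156), np.float64(0.111)] [ 0.62392346 -0.10217735  0.01      ]
[258  93  49  48 873] [279.66093929 110.30126002]
rim L/R [ 0.5917 -0.0741  0.131 ] [ 0.65   -0.0702  0.131 ] front [ 0.62024893 -0.05077412  0.116     ]
screws mid [ 0.62215921 -0.08327763  0.219     ]
```

```bash
python3 - <<'E'
import pickle
from h import *
d=pickle.load(open("s1.pkl","rb"));w=d["wrist"];t=d["top"]
for p in[(98,200),(240,208),(360,215),(490,222),(146,184),(138,41),(135,120),(420,46)]: print(p,onz(w,p,0).round(3))
for p in[(380,88),(400,314),(390,205)]: print("top",p,onz(t,p,0).round(3))
E
python3 g.py .74 -.26 .36
```

```text
(98, 200) [ 0.309 -0.239  0.   ]
(240, 208) [ 0.562 -0.237  0.   ]
(360, 215) [ 0.774 -0.235  0.   ]
(490, 222) [ 1.016 -0.233  0.   ]
(146, 184) [ 0.397 -0.204  0.   ]
(138, 41) [0.394 0.022 0.   ]
(135, 120) [ 0.384 -0.098  0.   ]
(420, 46) [0.83  0.044 0.   ]
top (380, 88) [ 1.014 -0.238  0.   ]
top (400, 314) [ 0.304 -0.238  0.   ]
top (390, 205) [ 0.62  -0.234  0.   ]
t 5.35 pos [ 0.6183 -0.1532  0.3615] rot [ 3.141 -0.     1.638] tool shift [-0.1147  0.1143  0.0015] turn  F [-0.7  0.2 -0.8] w 0.681
```

The rows are not in the units I measure in: shifts go in shares of 62.5 mm. I convert before sending: 0.06 m is 0.96, -0.0573 m is -0.9168.

Request:
nudge_tcp(deltas="-0.9168 0.912 0 0 0.3\n-0.9168 0.912 0 0 0.3\n0 0 0 0 0.3\n0 0 0.96 0 0.3\n0 0 0.96 0 0.3\n0 0 0.96 0 0.3\n0 0 0.96 0 0.3\n0 0 0.8 0 0.3\n0 0 0.512 0 0.3\n0 0 0 0 0.3\n0 0 0 0 0.3")

```text
time_s: 6.72
tool_pos: [0.7128, -0.2363, 0.0405]
eef_rot: [3.14, 0.001, 1.637]
ft_force: [2.4, -0.4, 2.4]
grip_width: 0.678
grip_force: 63.6
```

```bash
python3 g.py .74 -.222 .039
```

```text
t 6.72 pos [ 0.7128 -0.2363  0.0405] rot [3.140e+00 1.000e-03 1.637e+00] tool shift [0.0125 0.0281 0.0016] turn  F [ 2.4 -0.4  2.4] w 0.678
```

```bash
python3 - <<'E'
from rig import bot
from h import *
d=[bot.snapshot(n)["img"] for n in("wrist","scene","top")]
a=cv2.resize(d[1][180:390,300:520],(400,382));b=cv2.resize(d[2][120:260,300:460],(400,350));
cv2.imwrite("pics/c.png",np.vstack([np.hstack([cv2.resize(d[0],(400,300)),a[:300]]),np.hstack([b[:300],a[82:]])]))
E
```

```text
(no output)
```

View pics/c.png

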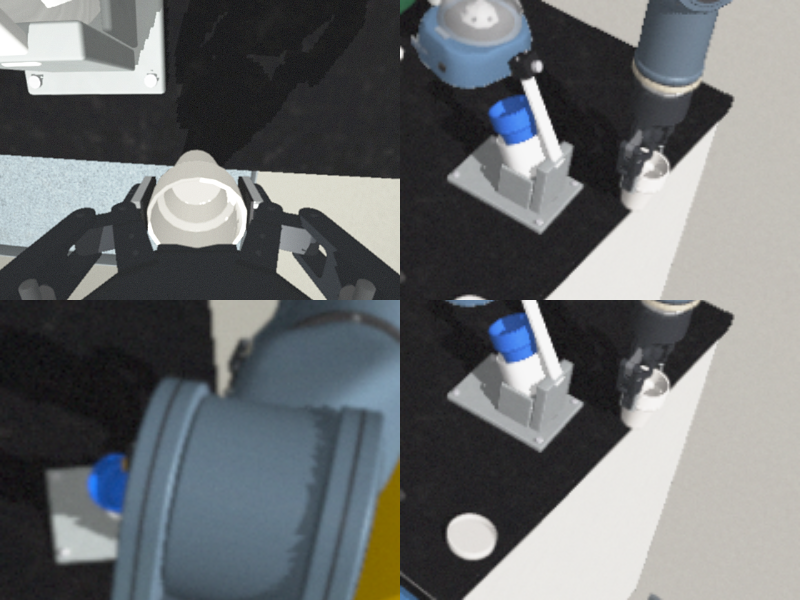

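The picture shows the sideways rows fell short. The cup came down on the bench edge and slid about 13 mm up in the grip, its rim now 139 px wide against 128 px before. I'll set it on the bench, regrip high, then go past the edge.

Converted, -0.03 m is -0.48, 0.03 m is 0.48.

Request:
nudge_tcp(deltas="0 0 -0.48 0 0.3\n0.48 0.32 0 0 0.3\n0.48 0.32 0 0 0.3\n0.32 0.16 0 0 0.3\n0 0 0 0 0.3\n0 0 0 0 0.3")

```text
time_s: 7.62
tool_pos: [0.7557, -0.156, 0.0692]
eef_rot: [-3.14, 0.001, 1.634]
ft_force: [0.9, -1.5, -0.4]
grip_width: 0.672
grip_force: 64.0
```

```bash
python3 g.py .76 -.16 .0405
```

```text
t 7.62 pos [ 0.7557 -0.156   0.0692] rot [-3.140e+00  1.000e-03  1.634e+00] tool shift [-0.0042  0.0041  0.0287] turn  F [ 0.9 -1.5 -0.4] w 0.672
```

Converted, 0.02 m is 0.32, -0.0155 m is -0.248.

Request:
nudge_tcp(deltas="0 0 0.32 0 0.3\n0 0 0.144 0 0.3\n0 0 0 0 0.3\n0 0 0 0 1\n0 0 0 0 1\n0 0 0 0 1\n0 0 -0.248 0 1\n0 0 0 0 1\n0 0 0 0 0.3\n0 0 0 0 0.3\n0 0 0 0 0.3\n0 0 0 0 0.3")

```text
time_s: 9.12
tool_pos: [0.7567, -0.1542, 0.0562]
eef_rot: [3.142, 0.0, 1.636]
ft_force: [-2.0, -0.2, 5.0]
grip_width: 0.671
grip_force: 63.9
```

```bash
python3 g.py .76 -.16 .0405;  python3 - <<'E'
from rig import bot
from h import *
s=bot.snapshot("wrist");H=cv2.cvtColor(s["img"],cv2.COLOR_BGR2HSV)
m=((H[...,1]<70)&(H[...,2]>130)).astype(np.uint8)[150:380,190:370]
cv2.imwrite("pics/w3.png",s["img"][100:400,120:440])
E
```

```text
t 9.12 pos [ 0.7567 -0.1542  0.0562] rot [3.142 0.    1.636] tool shift [-0.006   0.0029  0.0157] turn  F [-2.  -0.2  5. ] w 0.671
```

View pics/w3.png

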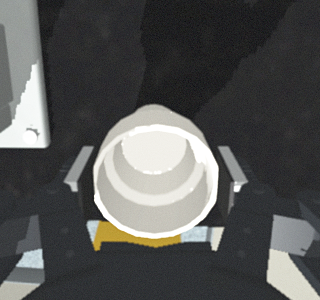

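Crop shows white cup upright in the pads, rim about 124 px wide, gripped high again.

Converted, -0.03 m is -0.48, -0.022 m is -0.352.

Request:
nudge_tcp(deltas="0 0 -0.48 0 0.3\n-0.48 0 0 0 0.3\n-0.48 0 0 0 0.3\n-0.48 0 0 0 0.3\n-0.352 0 0 0 0.3\n0 0 0 0 0.3\n0 0 0 0 0.3")

```text
time_s: 10.05
tool_pos: [0.7644, -0.2641, 0.0855]
eef_rot: [3.142, -0.001, 1.637]
ft_force: [-0.2, 0.8, -1.1]
grip_width: 0.669
grip_force: 63.9
```

```bash
python3 g.py .76 -.266 .040
```

```text
t 10.05 pos [ 0.7644 -0.2641  0.0855] rot [ 3.142e+00 -1.000e-03  1.637e+00] tool shift [-0.0017 -0.0045  0.0454] turn  F [-0.2  0.8 -1.1] w 0.669
```

Request:
nudge_tcp(deltas="-0.032 0 0.48 0 0.3\n0 0 0.248 0 0.3\n0 0 0 0 0.3\n0.128 0 0 0 0.3\n0.096 0 0 0 0.3\n0.096 0 0 0 0.3\n0.096 0 0 0 0.3\n0.096 0 0 0 0.3\n0.096 0 0 0 0.3\n0.08 0 0 0 0.3\n0 0 0 0 0.3")

```text
time_s: 11.42
tool_pos: [0.7619, -0.2276, 0.0421]
eef_rot: [3.139, 0.005, 1.635]
ft_force: [0.9, -6.4, 2.3]
grip_width: 0.661
grip_force: 63.7
```

```bash
python3 g.py .76 -.223 .040;python3 - <<'E'
from rig import bot
from h import *
d=[bot.snapshot(n)["img"] for n in("wrist","scene")]
cv2.imwrite("pics/c2.png",np.hstack([d[0][100:400,120:440],cv2.resize(d[1][200:300,400:500],(300,300),interpolation=cv2.INTER_CUBIC)]))
E
```

```text
t 11.43 pos [ 0.7619 -0.2276  0.0421] rot [3.139 0.005 1.635] tool shift [ 0.0048 -0.0016  0.0021] turn  F [ 0.9 -6.4  2.3] w 0.661
```

View pics/c2.png

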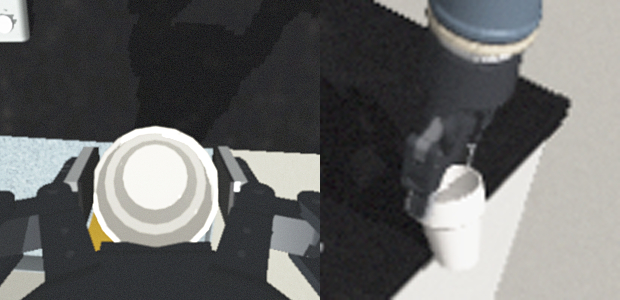

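The crop shows the cup tilted about 21–25° the right way. A bit more drag should bring it near 31°.

Request:
nudge_tcp(deltas="0.096 0 0 0 0.3\n0.064 0 0 0 0.3\n0 0 0 0 0.3\n0 0 0 0 0.3\n-0.096 0 0 0 0.3\n0 0 -0.96 0 0.3\n0 0 -0.96 0 0.3\n0 0 -0.96 0 0.3\n0 0 -0.96 0 0.3\n0 0 0 0 0.3\n0 0 0 0 0.3")

```text
time_s: 12.9
tool_pos: [0.761, -0.2202, 0.28]
eef_rot: [-3.142, -0.001, 1.636]
ft_force: [-0.5, -0.1, -2.1]
grip_width: 0.668
grip_force: 64.2
```

```bash
python3 g.py .6269 -.0155 .28;python3 - <<'E'
from rig import bot
from h import *
s=bot.snapshot("wrist");img=s["img"];cv2.imwrite("pics/w4.png",img)
H=cv2.cvtColor(img,cv2.COLOR_BGR2HSV);m=((H[...,1]<40)&(H[...,2]>120)).astype(np.uint8)
n,l,st,ce=cv2.connectedComponentsWithStats(m)
print([(x.tolist(),c.round().tolist()) for x,c in zip(st,ce) if x[4]>1500])
import glob
d=bot.snapshot("scene")["img"];cv2.imwrite("pics/d0.png",d)
cv2.imwrite("pics/c3.png",np.hstack([img[100:400,120:440],cv2.resize(d[80:280,330:530],(300,300),interpolation=cv2.INTER_CUBIC)]))
E
```

```text
t 12.90 pos [ 0.761  -0.2202  0.28  ] rot [-3.142e+00 -1.000e-03  1.636e+00] tool shift [ 2.130e-01 -1.204e-01  2.000e-04] turn  F [-0.5 -0.1 -2.1] w 0.668
[([0, 0, 560, 420, 125307], [262.0, 203.0]), ([0, 0, 560, 385, 90540], [326.0, 222.0]), ([87, 8, 134, 128, 9297], [171.0, 77.0]), ([0, 121, 44, 45, 1611], [21.0, 143.0]), ([387, 315, 70, 105, 3365], [413.0, 366.0]), ([0, 318, 66, 60, 2029], [22.0, 340.0]), ([95, 349, 70, 71, 2006], [136.0, 385.0])]
```

View pics/c3.png

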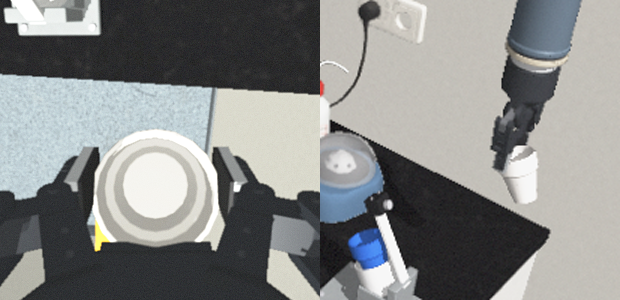

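The crop shows the cup tilted about 27° with its mouth toward +tool-x. The rim centre is about 9 mm to the −x side of the tool axis. Next I'll carry it in front of the carrier.

Converted, -0.03 m is -0.48, -0.02 m is -0.32.

Request:
nudge_tcp(deltas="0.32 -0.16 -0.48 0 0.3\n0.576 -0.32 0 0 0.3\n0.576 -0.32 0 0 0.3\n0.576 -0.32 0 0 0.3\n0.576 -0.32 0 0 0.3\n0.576 -0.32 0 0 0.3\n0.24 -0.16 0 0 0.3\n0 0 0 0 0.3\n0 0 0 0 0.3")

```text
time_s: 14.12
tool_pos: [0.6278, -0.0156, 0.31]
eef_rot: [-3.141, 0.001, 1.634]
ft_force: [0.4, 0.6, -0.4]
grip_width: 0.665
grip_force: 64.2
```

```bash
python3 g.py .6177 -.0074 .213 1.626
cat > pose.py <<'E'
# white cup rim centre / carrier-frame print from wrist picture, via white bright ring
from rig import bot
from h import *
O=np.array([.6220,-.0855,0]);u=np.array([.055,-.998,0]);v=np.array([.998,.055,0])
def car(p): p=np.asarray(p)-O; return np.array([p@u,p@v,p[2]])*1000
if __name__=="__main__":
    s=bot.get_state();print("tool in carrier mm",car(s["tool_pos"]).round(1),"F",s["ft_force"].round(1),"t",s["time_s"].round(2),"w",round(s["grip_width"],3),"rot",s["eef_rot"].round(3))
E
python3 pose.py
```

```text
t 14.12 pos [ 0.6278 -0.0156  0.31  ] rot [-3.141e+00  1.000e-03  1.634e+00] tool shift [ 0.0089 -0.0095  0.097 ] turn 0.008 F [ 0.4  0.6 -0.4] w 0.665Traceback (most recent call last):
  File "pose.py", line 7, in <module>
    s=bot.get_state();print("tool in carrier mm",car(s["tool_pos"]).round(1),"F",s["ft_force"].round(1),"t",s["time_s"].round(2),"w",round(s["grip_width"],3),"rot",s["eef_rot"].round(3))
                                                                                                            ^^^^^^^^^^^^^^^^^
AttributeError: 'float' object has no attribute 'round'
```

```bash
sed -i 's/s\["time_s"\].round(2)/round(s["time_s"],2)/' pose.py
```

Request:
nudge_tcp(deltas="0.144 -0.152 0.48 0.008 0.3\n0 0 0.56 0 0.3\n0 0 0.512 0 0.3\n0 0 0 0 0.3\n-0.096 0 0.1664 0 0.3\n-0.096 0 0.1664 0 0.3\n-0.096 0 0.1664 0 0.3\n0 0 0 0 0.3")

```text
time_s: 15.12
tool_pos: [0.6179, -0.0247, 0.1814]
eef_rot: [-3.14, 0.0, 1.627]
ft_force: [-1.0, 0.5, -0.5]
grip_width: 0.668
grip_force: 64.2
```

```bash
python3 pose.py; python3 - <<'E'
from rig import bot
from h import *
d=[bot.snapshot(n)["img"] for n in("wrist","scene","top")]
cv2.imwrite("pics/v.png",np.hstack([d[0][60:360,120:440],cv2.resize(d[1][160:310,320:440],(320,400))[:300]]))
E
```

```text
tool in carrier mm [-60.9  -0.7 181.4] F [-1.   0.5 -0.5] t 15.12 w 0.668 rot [-3.14   0.     1.627]
```

Request:
nudge_tcp(deltas="-0.08 0 0.1392 0 0.3\n-0.08 0 0.1392 0 0.3\n0 0 0 0 0.3")

```text
time_s: 15.65
tool_pos: [0.6183, -0.0341, 0.1636]
eef_rot: [-3.14, -0.0, 1.627]
ft_force: [-0.9, 0.2, -1.1]
grip_width: 0.663
grip_force: 64.1
```

```bash
python3 pose.py
```

```text
tool in carrier mm [-51.5  -0.9 163.6] F [-0.9  0.2 -1.1] t 15.65 w 0.663 rot [-3.14  -0.     1.627]
```

Request:
nudge_tcp(deltas="-0.08 0 0.1392 0 0.3\n-0.048 0 0.0832 0 0.3\n0 0 0 0 0.3")

```text
time_s: 16.02
tool_pos: [0.6194, -0.0424, 0.1506]
eef_rot: [-3.142, 0.0, 1.627]
ft_force: [-0.0, -0.1, 0.1]
grip_width: 0.667
grip_force: 64.3
```

```bash
python3 pose.py; python3 - <<'E'
from rig import bot
from h import *
d=[bot.snapshot(n)["img"] for n in("wrist","scene","top")]
cv2.imwrite("pics/v.png",np.hstack([d[0][0:400,120:440],cv2.resize(d[1][180:300,320:420],(400,480),interpolation=cv2.INTER_CUBIC)[:400]]))
E
```

```text
tool in carrier mm [-43.1  -0.2 150.6] F [-0.  -0.1  0.1] t 16.02 w 0.667 rot [-3.142  0.     1.627]
```

```bash
cat > chk.py <<'E'
import pickle
from rig import bot
from h import *
from pose import *
def blob(img,kind,box):
    H=cv2.cvtColor(img,cv2.COLOR_BGR2HSV)
    m={"blue":(H[...,0]>105)&(H[...,0]<128)&(H[...,1]>170)&(H[...,2]>60),"white":(H[...,1]<50)&(H[...,2]>140),"orange":(H[...,0]>3)&(H[...,0]<22)&(H[...,1]>150)&(H[...,2]>70)}[kind]
    z=np.zeros(m.shape,np.uint8);x0,y0,x1,y1=box;z[y0:y1,x0:x1]=m[y0:y1,x0:x1]
    n,l,st,ce=cv2.connectedComponentsWithStats(z)
    return [(st[i].tolist(),ce[i].round(1).tolist()) for i in range(1,n) if st[i][4]>25]
def P(t,s,y=0): return O+u*(.030-.5*t+.866*s)+v*y+np.array([0,0,.066+.866*t+.5*s])
if __name__=="__main__":
    a=pickle.load(open("s0.pkl","rb"))["scene"];b=bot.snapshot("scene")
    for n,s in(("start",a),("now",b)):
        for k in("blue","white","orange"): print(n,k,blob(s["img"],k,(335,195,400,275)))
    for t in(.075,.079,.103,.118,.131): print(t,"axis in scene",proj(b,P(t,0)).round(1),"low",proj(b,P(t,-.03)).round(1),"left",proj(b,P(t,0,-.03)).round(1),"high",proj(b,P(t,.03)).round(1))
E
python3 chk.py
```

```text
start blue [([349, 232, 25, 27, 450], [361.7, 245.4])]
start white [([335, 195, 31, 10, 270], [348.6, 199.1]), ([373, 213, 5, 7, 26], [375.2, 215.7]), ([353, 222, 42, 53, 922], [374.8, 257.8]), ([335, 265, 10, 10, 73], [339.2, 270.5])]
start orange []
now blue [([351, 233, 23, 26, 293], [363.7, 248.8])]
now white [([373, 213, 5, 7, 27], [375.1, 215.8]), ([343, 215, 52, 60, 1421], [368.0, 247.9]), ([335, 265, 10, 10, 73], [339.2, 270.5])]
now orange []
0.075 axis in scene [362.1 238.2] low [352.5 238.2] left [355.  244.6] high [372.  238.2]
0.079 axis in scene [361.5 236.8] low [352.  236.8] left [354.5 243.1] high [371.4 236.7]
0.103 axis in scene [358.3 228. ] low [348.7 228.1] left [351.1 234.2] high [368.2 227.8]
0.118 axis in scene [356.2 222.4] low [346.6 222.7] left [349.  228.6] high [366.1 222.1]
0.131 axis in scene [354.4 217.6] low [344.8 217.9] left [347.1 223.7] high [364.3 217.2]
```

Scene masks agree: blue area down from 450 to 293 px as its mouth is covered, and the white rim is where t≈118 mm predicts. I'll release.

Request:
nudge_tcp(deltas="0 0 0 0 0.8\n0 0 0 0 1\n0 0 0 0 1\n0 0 0 0 1")

```text
time_s: 16.73
tool_pos: [0.6194, -0.0417, 0.1508]
eef_rot: [3.142, 0.0, 1.628]
ft_force: [-0.1, -1.0, -0.8]
grip_width: 1.004
grip_force: 0.0
```

```bash
python3 chk.py|grep now
```

```text
now blue [([349, 238, 26, 21, 289], [363.4, 249.1])]
now white [([373, 213, 5, 7, 28], [375.1, 215.9]), ([346, 216, 49, 59, 1388], [368.9, 248.5]), ([340, 221, 5, 12, 30], [341.9, 226.6]), ([335, 265, 10, 10, 73], [339.2, 270.5])]
now orange []
```

Request:
nudge_tcp(deltas="0 0 -0.32 0 1\n0.16 0 -0.48 0 1\n0.48 0 -0.64 0 1\n0.48 0 -0.48 0 1\n0 0 0 0 1")

```text
time_s: 17.4
tool_pos: [0.6165, 0.0311, 0.2729]
eef_rot: [3.138, -0.002, 1.632]
ft_force: [1.1, 0.4, -0.4]
grip_width: 1.0
grip_force: 0.0
```

```bash
python3 chk.py|grep now; python3 pose.py
```

```text
now blue [([349, 238, 25, 21, 289], [363.0, 249.1])]
now white [([335, 195, 31, 10, 269], [348.6, 199.0]), ([373, 213, 5, 7, 27], [375.1, 215.8]), ([346, 216, 49, 59, 1386], [368.9, 248.5]), ([335, 265, 10, 10, 73], [339.2, 270.5])]
now orange []
tool in carrier mm [-114.8    0.   271.5] F [-0.7 -0.1 -0.9] t 17.45 w 1.002 rot [ 3.14 -0.    1.63]
```

```bash
python3 - <<'E'
from rig import bot
from h import *
import pickle
d={n:bot.snapshot(n) for n in("wrist","scene","top")};pickle.dump(d,open("s2.pkl","wb"))
q=lambda i,b,sz:cv2.resize(i["img"][b[1]:b[3],b[0]:b[2]],sz,interpolation=cv2.INTER_CUBIC)
cv2.imwrite("pics/last.png",np.hstack([np.vstack([q(d["wrist"],(160,180,400,405),(400,375)),q(d["top"],(320,175,400,220),(400,225))]),q(d["scene"],(330,200,400,305),(400,600))]))
E
```

```text
(no output)
```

View pics/last.png

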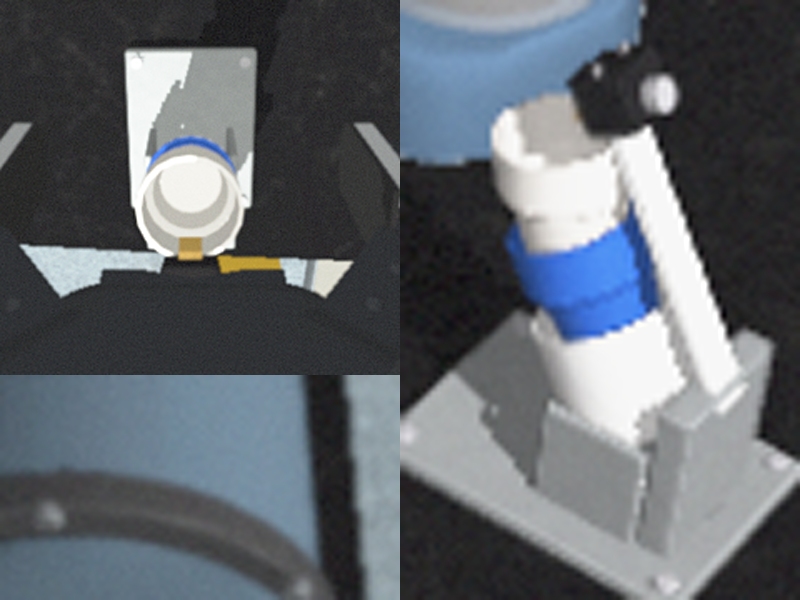

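The last view shows the white cup in the blue one and under the brass catch. It is about 13 mm short of home and stands some 8° too upright, wedged toward the housing. Pressing its low front rim with shut fingers should turn it in line and send it home.

Converted, 0.03 m is 0.48, -0.02 m is -0.32.

Request:
nudge_tcp(deltas="-0.32 0 0 0 0\n-0.32 0 0.32 0 0\n-0.32 0 0.48 0 0\n-0.024 0 0.48 0 0\n0 0 0.32 0 0\n0 0 0 0 0\n0 0 0 0 0")

```text
time_s: 18.48
tool_pos: [0.6192, -0.0347, 0.1714]
eef_rot: [3.141, 0.001, 1.626]
ft_force: [-0.1, 0.1, 0.0]
grip_width: -0.0
grip_force: 0.0
```

```bash
python3 pose.py
```

```text
tool in carrier mm [-50.9  -0.  171.4] F [-0.1  0.1  0. ] t 18.48 w -0.0 rot [3.141e+00 1.000e-03 1.626e+00]
```

Request:
nudge_tcp(deltas="0 0 0.08 0 0\n0 0 0.08 0 0\n0 0 0.08 0 0\n0 0 0 0 0")

```text
time_s: 18.98
tool_pos: [0.6196, -0.032, 0.1562]
eef_rot: [3.14, -0.001, 1.629]
ft_force: [0.5, 3.5, 6.6]
grip_width: -0.001
grip_force: 3.3
```

```bash
python3 pose.py
```

```text
tool in carrier mm [-53.5   0.5 156.2] F [0.5 3.5 6.6] t 18.98 w -0.001 rot [ 3.140e+00 -1.000e-03  1.629e+00]
```

Request:
nudge_tcp(deltas="0 0 0.064 0 0\n0 0 0.064 0 0\n0 0 0 0 0")

```text
time_s: 19.35
tool_pos: [0.6201, -0.0311, 0.1486]
eef_rot: [3.139, -0.002, 1.63]
ft_force: [-0.5, 5.2, 8.5]
grip_width: -0.0
grip_force: 4.2
```

```bash
python3 pose.py
```

```text
tool in carrier mm [-54.4   1.1 148.6] F [-0.5  5.2  8.5] t 19.35 w -0.0 rot [ 3.139e+00 -2.000e-03  1.630e+00]
```

Request:
nudge_tcp(deltas="0 0 0.064 0 0\n0 0 0.048 0 0\n0 0 0 0 0")

```text
time_s: 19.73
tool_pos: [0.619, -0.0329, 0.1408]
eef_rot: [3.141, -0.0, 1.628]
ft_force: [0.1, 2.4, 3.9]
grip_width: -0.002
grip_force: 2.2
```

```bash
python3 pose.py;python3 chk.py|grep now
```

```text
tool in carrier mm [-5.260e+01 -1.000e-01  1.408e+02] F [0.1 2.4 3.9] t 19.73 w -0.002 rot [ 3.141 -0.     1.628]
now blue [([351, 239, 23, 20, 286], [363.5, 249.3])]
now white [([373, 213, 5, 7, 29], [375.1, 216.0]), ([344, 218, 51, 57, 1356], [369.0, 249.9]), ([335, 265, 10, 10, 73], [339.2, 270.5])]
now orange []
```

Converted, 0.003 m is 0.048.

Request:
nudge_tcp(deltas="0 0 0.048 0 0\n0 0 0 0 0")

```text
time_s: 20.02
tool_pos: [0.6192, -0.0335, 0.1381]
eef_rot: [3.141, 0.0, 1.628]
ft_force: [-0.5, 1.9, 6.4]
grip_width: 0.0
grip_force: 3.0
```

```bash
python3 pose.py
```

```text
tool in carrier mm [-5.210e+01  1.000e-01  1.381e+02] F [-0.5  1.9  6.4] t 20.02 w 0.0 rot [3.141 0.    1.628]
```

Request:
nudge_tcp(deltas="0 0 0.048 0 0\n0 0 0 0 0")

```text
time_s: 20.27
tool_pos: [0.6193, -0.0334, 0.1352]
eef_rot: [3.141, 0.0, 1.628]
ft_force: [-0.2, 2.2, 7.2]
grip_width: -0.001
grip_force: 3.3
```

```bash
python3 pose.py;python3 chk.py|grep now
```

```text
tool in carrier mm [-52.2   0.2 135.2] F [-0.2  2.2  7.2] t 20.27 w -0.001 rot [3.141 0.    1.628]
now blue [([351, 240, 23, 19, 258], [363.7, 250.1])]
now white [([373, 213, 5, 7, 28], [375.1, 215.9]), ([345, 220, 50, 55, 1360], [369.1, 250.2]), ([335, 265, 10, 10, 73], [339.2, 270.5])]
now orange []
```

Converted, -0.04 m is -0.64, -0.03 m is -0.48.

Request:
nudge_tcp(deltas="0 0 -0.16 0 0\n0.32 0 -0.48 0 0\n0.48 0 -0.64 0 0\n0.24 0 -0.48 0 0\n0 0 0 0 1\n0 0 0 0 1")

```text
time_s: 21.08
tool_pos: [0.6147, 0.0308, 0.2444]
eef_rot: [-3.141, 0.001, 1.627]
ft_force: [-0.1, -0.2, -0.9]
grip_width: 0.419
grip_force: 0.0
```

```bash
python3 chk.py|grep now; python3 - <<'E'
from chk import *
s=bot.snapshot("wrist");p=pickle.load(open("s2.pkl","rb"))["wrist"]
for n,x in(("before",p),("now",s)):
    print(n,[b for b in blob(x["img"],"white",(220,260,330,345)) if b[0][4]>300],[b for b in blob(x["img"],"blue",(220,240,330,345))])
for t in(.103,.116): print(t,[proj(s,P(t,a,b)).round(1).tolist() for a,b in((0,0),(-.03,0),(0,-.03),(0,.03),(.03,0))])
print(.075,[proj(s,P(.075,a,b)).round(1).tolist() for a,b in((0,0),(-.03,0),(0,-.03),(0,.03),(.03,0))])
E
```

```text
now blue [([351, 239, 23, 20, 289], [363.5, 249.2])]
now white [([335, 195, 31, 10, 269], [348.6, 199.0]), ([373, 213, 5, 7, 26], [375.2, 215.7]), ([345, 222, 50, 53, 1332], [369.4, 250.3]), ([335, 265, 10, 10, 73], [339.2, 270.5])]
now orange []
before [([220, 260, 92, 85, 4545], [270.2, 300.1])] [([252, 263, 44, 13, 92], [273.7, 266.9])]
now [([236, 260, 80, 85, 5755], [275.6, 299.7])] []
0.103 [[276.4, 309.7], [276.5, 275.7], [243.1, 309.6], [309.8, 309.7], [276.4, 345.2]]
0.116 [[276.5, 311.2], [276.5, 275.5], [241.5, 311.1], [311.4, 311.2], [276.4, 348.5]]
0.075 [[276.4, 306.9], [276.4, 276.0], [246.1, 306.8], [306.7, 306.9], [276.3, 339.1]]
```

```bash
python3 - <<'E'
from chk import *
s=bot.snapshot("scene");im=s["img"]
H=cv2.cvtColor(im,cv2.COLOR_BGR2HSV)
for c in(356,):
  pass
# profile along the front line of the stack (outer surface facing the camera)
ang=np.deg2rad(-100)
for t in np.arange(.050,.112,.002):
    q=proj(s,P(t,.030*np.cos(ang),.030*np.sin(ang)));x=cv2.getRectSubPix(im,(1,1),(float(q[0]),float(q[1])))[0,0]
    print(round(t*1000),q.round(1),x.tolist())
E
```

```text
50 [356.9 253.5] [150, 81, 47]
52 [356.6 252.8] [177, 93, 52]
54 [356.3 252.1] [197, 101, 57]
56 [356.1 251.4] [197, 102, 59]
58 [355.8 250.6] [192, 101, 58]
60 [355.5 249.9] [189, 98, 55]
62 [355.2 249.2] [189, 100, 56]
64 [355.  248.5] [187, 97, 54]
66 [354.7 247.7] [185, 95, 53]
68 [354.4 247. ] [185, 96, 54]
70 [354.1 246.3] [184, 96, 53]
72 [353.9 245.5] [184, 97, 54]
74 [353.6 244.8] [182, 102, 66]
76 [353.3 244.1] [168, 120, 106]
78 [353.  243.3] [184, 169, 167]
80 [352.7 242.6] [208, 209, 212]
82 [352.5 241.9] [226, 229, 232]
84 [352.2 241.1] [225, 229, 232]
86 [351.9 240.4] [225, 229, 231]
88 [351.6 239.7] [224, 227, 230]
90 [351.4 238.9] [223, 226, 229]
92 [351.1 238.2] [222, 225, 228]
94 [350.8 237.5] [221, 224, 228]
96 [350.5 236.7] [220, 224, 227]
98 [350.2 236. ] [219, 222, 225]
100 [350.  235.2] [218, 221, 225]
102 [349.7 234.5] [209, 213, 217]
104 [349.4 233.7] [211, 215, 219]
106 [349.1 233. ] [243, 244, 245]
108 [348.8 232.3] [246, 246, 247]
110 [348.5 231.5] [247, 247, 247]
```

The scene profile along the stack's front line has the blue ledge at 51, blue rim at 76, white collar from 79 and white rim at about 103 mm. Those match a cup fully home. Next is the orange cup.

```bash
python3 g.py .502 .3515 .23
```

```text
t 21.23 pos [0.6146 0.0307 0.2438] rot [-3.140e+00  1.000e-03  1.627e+00] tool shift [ 0.3266 -0.0945  0.0138] turn  F [0.1 0.5 0.1] w 0.676
```

Request:
nudge_tcp(deltas="0.8 -0.32 0 0 1\n0.8 -0.32 0 0 1\n0.8 -0.32 0 0 1\n0.8 -0.32 0 0 1\n0.8 -0.32 0 0 1\n0.8 -0.32 0 0 1\n0.32 -0.08 0 0 1\n0 0 0 0 1\n0 0 0 0 1")

```text
time_s: 22.35
tool_pos: [0.4733, 0.3417, 0.2447]
eef_rot: [3.141, 0.001, 1.625]
ft_force: [-0.3, -0.2, -0.6]
grip_width: 0.997
grip_force: 0.0
```

```bash
python3 g.py .502 .3515 .055; python3 - <<'E'
from chk import *
s=bot.snapshot("wrist");print(proj(s,np.array([.502,.3515,.075])),[b for b in blob(s["img"],"orange",(150,100,420,300)) if b[0][4]>500])
b=max(blob(s["img"],"orange",(150,100,420,300)),key=lambda b:b[0][4])[0];print(onz(s,(b[0]+b[2]/2-.5,b[1]+b[3]/2-.5),.075), b[2])
E
```

```text
t 22.35 pos [0.4733 0.3417 0.2447] rot [3.141e+00 1.000e-03 1.625e+00] tool shift [0.0084 0.0292 0.1897] turn  F [-0.3 -0.2 -0.6] w 0.997
[302.80609017 179.1443817 ] [([276, 148, 58, 57, 2227], [303.2, 178.0])]
[0.50352133 0.3549614  0.075     ] 58
```

Converted, 0.014 m is 0.224, 0.05 m is 0.8.

Request:
nudge_tcp(deltas="0.224 0.464 0.48 0 1\n0 0 0.8 0 1\n0 0 0.8 0 1\n0 0 0.64 0 1\n0 0 0.2992 0 1\n0 0 0 0 1\n0 0 0 0 0.3\n0 0 0 0 0.3\n0 0 0 0 0.3\n0 0 0 0 0.3\n0 0 0 0 0.3")

```text
time_s: 23.78
tool_pos: [0.5014, 0.3605, 0.0585]
eef_rot: [3.139, -0.002, 1.628]
ft_force: [-1.1, -0.9, 8.6]
grip_width: 0.668
grip_force: 61.3
```

```bash
python3 g.py .502 .3515 .055
```

```text
t 23.77 pos [0.5014 0.3605 0.0585] rot [ 3.139e+00 -2.000e-03  1.628e+00] tool shift [-0.009   0.0001  0.0035] turn  F [-1.1 -0.9  8.6] w 0.668
```

Converted, -0.06 m is -0.96, -0.055 m is -0.88.

Request:
nudge_tcp(deltas="0 0 -0.96 0 0.3\n0 0 -0.96 0 0.3\n-0.8 0 -0.48 0 0.3\n-0.88 0.32 0 0 0.3\n-0.88 0.4 0 0 0.3\n-0.88 0.4 0 0 0.3\n-0.88 0.4 0 0 0.3\n-0.88 0.4 0 0 0.3\n-0.88 0.4 0 0 0.3\n-0.88 0.4 0 0 0.3\n-0.8 0.4 0 0 0.3\n0 0 0 0 0.3")

```text
time_s: 25.28
tool_pos: [0.723, -0.1202, 0.207]
eef_rot: [3.14, 0.004, 1.621]
ft_force: [-0.6, 1.5, -0.7]
grip_width: 0.665
grip_force: 64.6
```

```bash
python3 g.py .755 -.266 .10 1.626
```

```text
t 25.27 pos [ 0.723  -0.1202  0.207 ] rot [3.14  0.004 1.621] tool shift [-0.1468  0.0245  0.1076] turn -0.005 F [-0.6  1.5 -0.7] w 0.665
```

Converted, -0.04 m is -0.64, 0.04 m is 0.64.

Request:
nudge_tcp(deltas="-0.64 0.096 0 0 0.3\n-0.64 0.096 0 0 0.3\n-0.64 0.096 0 0 0.3\n-0.384 0.096 0 0 0.3\n0 0 0 0 0.3\n0 0 0.64 0 0.3\n0 0 0.64 0 0.3\n0 0 0.48 0 0.3\n0 0 0 0 0.3")

```text
time_s: 26.4
tool_pos: [0.7538, -0.2528, 0.0941]
eef_rot: [-3.138, -0.003, 1.63]
ft_force: [-0.3, 1.0, -0.5]
grip_width: 0.67
grip_force: 64.6
```

```bash
python3 g.py .755 -.266 .0425 1.626
```

```text
t 26.40 pos [ 0.7538 -0.2528  0.0941] rot [-3.138e+00 -3.000e-03  1.630e+00] tool shift [-0.0134  0.0006  0.0515] turn 0.004 F [-0.3  1.  -0.5] w 0.67
```

The rows are not in the units I measure in: shifts go in shares of 62.5 mm. I convert before sending: 0.0265 m is 0.424, 0.025 m is 0.4.

Request:
nudge_tcp(deltas="-0.192 0 0.4 0 0.3\n0 0 0.424 0 0.3\n0 0 0 0 0.3\n0.16 0 0 0 0.3\n0.128 0 0 0 0.3\n0.112 0 0 0 0.3\n0.112 0 0 0 0.3\n0.112 0 0 0 0.3\n0.112 0 0 0 0.3\n0.096 0 0 0 0.3\n0.096 0 0 0 0.3\n0 0 0 0 0.3")

```text
time_s: 27.9
tool_pos: [0.7524, -0.2108, 0.0459]
eef_rot: [3.141, 0.002, 1.628]
ft_force: [-2.2, -2.7, 5.2]
grip_width: 0.662
grip_force: 63.2
```

```bash
python3 pose.py
```

```text
tool in carrier mm [132.3 123.2  45.9] F [-2.2 -2.7  5.2] t 27.9 w 0.662 rot [3.141e+00 2.000e-03 1.628e+00]
```

Request:
nudge_tcp(deltas="0 0 0 0 0.3\n-0.096 0 0 0 0.3\n0 0 -0.8 0 0.3\n0 0 -0.96 0 0.3\n0 0 -0.96 0 0.3\n0 0 -0.96 0 0.3\n0 0 -0.48 0 0.3\n0 0 0 0 0.3")

```text
time_s: 28.9
tool_pos: [0.7535, -0.2155, 0.3073]
eef_rot: [3.137, -0.0, 1.629]
ft_force: [-0.5, 1.0, -1.1]
grip_width: 0.653
grip_force: 64.0
```

```bash
python3 g.py .6177 -.0074 .31 1.626;python3 - <<'E'
from chk import *
s=bot.snapshot("wrist");b=[b for b in blob(s["img"],"orange",(180,180,380,345)) if b[0][4]>200];print(b)
H=cv2.cvtColor(s["img"],cv2.COLOR_BGR2HSV)
print(H[225:350:4,276].tolist())
E
```

```text
t 28.90 pos [ 0.7535 -0.2155  0.3073] rot [ 3.137 -0.     1.629] tool shift [ 0.2157 -0.1235 -0.0032] turn 0.003 F [-0.5  1.  -1.1] w 0.653
[([213, 241, 126, 104, 10331], [274.0, 294.9])]
[[97, 14, 241], [93, 22, 223], [7, 94, 242], [27, 129, 255], [14, 178, 254], [13, 183, 250], [12, 190, 238], [12, 184, 229], [16, 161, 254], [16, 166, 254], [16, 163, 254], [16, 169, 253], [15, 167, 254], [15, 166, 254], [16, 167, 254], [17, 157, 254], [16, 166, 253], [16, 161, 254], [16, 165, 253], [16, 165, 253], [16, 165, 254], [15, 164, 253], [16, 163, 254], [16, 166, 253], [11, 188, 207], [12, 185, 201], [12, 183, 202], [11, 190, 221], [12, 178, 243], [13, 180, 244], [12, 189, 196], [108, 49, 67]]
```

Converted, 0.036 m is 0.576, 0.022 m is 0.352.

Request:
nudge_tcp(deltas="0.32 -0.16 -0.16 0 0.3\n0.576 -0.336 0 0 0.3\n0.576 -0.336 0 0 0.3\n0.576 -0.336 0 0 0.3\n0.576 -0.336 0 0 0.3\n0.576 -0.336 0 0 0.3\n0.352 -0.192 0 0 0.3\n0 0 0 0 0.3\n0 0 0 0 0.3")

```text
time_s: 30.08
tool_pos: [0.6129, -0.0018, 0.3135]
eef_rot: [-3.14, 0.0, 1.628]
ft_force: [0.6, -0.3, -0.5]
grip_width: 0.659
grip_force: 64.1
```

```bash
python3 g.py .6177 -.0067 .217 1.626
```

```text
t 30.07 pos [ 0.6129 -0.0018  0.3135] rot [-3.14   0.     1.628] tool shift [-0.0051  0.0047  0.0965] turn 0.002 F [ 0.6 -0.3 -0.5] w 0.659
```

Request:
nudge_tcp(deltas="-0.08 0.0752 0.528 0 0.3\n0 0 0.528 0 0.3\n0 0 0.488 0 0.3\n0 0 0 0 0.3\n-0.08 0 0.1392 0 0.3\n-0.08 0 0.1392 0 0.3\n0 0 0 0 0.3")

```text
time_s: 30.95
tool_pos: [0.6185, -0.0172, 0.2006]
eef_rot: [-3.141, 0.0, 1.627]
ft_force: [-0.5, -0.3, -0.3]
grip_width: 0.658
grip_force: 64.1
```

```bash
python3 pose.py
```

```text
tool in carrier mm [-6.840e+01  2.000e-01  2.006e+02] F [-0.5 -0.3 -0.3] t 30.95 w 0.658 rot [-3.141  0.     1.627]
```

Request:
nudge_tcp(deltas="-0.08 0 0.1392 0 0.3\n-0.064 0 0.112 0 0.3\n0 0 0 0 0.3")

```text
time_s: 31.32
tool_pos: [0.6188, -0.0255, 0.1843]
eef_rot: [-3.14, -0.0, 1.627]
ft_force: [-0.5, 0.1, -0.3]
grip_width: 0.658
grip_force: 64.0
```

```bash
python3 pose.py;  python3 chk.py|grep now
```

```text
tool in carrier mm [-6.000e+01  1.000e-01  1.843e+02] F [-0.5  0.1 -0.3] t 31.32 w 0.658 rot [-3.14  -0.     1.627]
now blue [([350, 238, 24, 21, 286], [363.5, 249.1])]
now white [([357, 195, 9, 9, 55], [360.5, 197.9]), ([338, 206, 5, 13, 29], [340.7, 212.5]), ([373, 213, 5, 7, 27], [375.1, 215.8]), ([345, 222, 50, 53, 1192], [371.1, 252.9]), ([335, 265, 10, 10, 73], [339.2, 270.5])]
now orange [([341, 201, 24, 32, 523], [352.7, 216.6])]
```

Request:
nudge_tcp(deltas="-0.072 0 0.12 0 0.3\n0 0 0 0 0.3")

```text
time_s: 31.62
tool_pos: [0.6189, -0.0296, 0.1767]
eef_rot: [-3.14, -0.0, 1.628]
ft_force: [-0.9, 2.5, -4.4]
grip_width: 0.659
grip_force: 64.0
```

```bash
python3 pose.py
```

```text
tool in carrier mm [-56.   -0.  176.7] F [-0.9  2.5 -4.4] t 31.62 w 0.659 rot [-3.14  -0.     1.628]
```

Request:
nudge_tcp(deltas="-0.072 0 0.12 0 0.3\n0 0 0 0 0.3")

```text
time_s: 31.88
tool_pos: [0.6192, -0.0346, 0.1692]
eef_rot: [-3.14, 0.0, 1.627]
ft_force: [-1.2, 2.2, -3.3]
grip_width: 0.659
grip_force: 64.0
```

```bash
python3 pose.py
```

```text
tool in carrier mm [-51.    0.  169.2] F [-1.2  2.2 -3.3] t 31.88 w 0.659 rot [-3.14   0.     1.627]
```

Request:
nudge_tcp(deltas="-0.072 0 0.12 0 0.3\n0 0 0 0 0.3")

```text
time_s: 32.12
tool_pos: [0.6197, -0.039, 0.162]
eef_rot: [-3.141, -0.0, 1.627]
ft_force: [-1.2, 1.8, -2.2]
grip_width: 0.663
grip_force: 64.3
```

```bash
python3 pose.py;  python3 chk.py|grep now
```

```text
tool in carrier mm [-46.6   0.2 162. ] F [-1.2  1.8 -2.2] t 32.12 w 0.663 rot [-3.141 -0.     1.627]
now blue [([351, 239, 23, 20, 282], [363.5, 249.2])]
now white [([373, 213, 5, 7, 28], [375.1, 215.9]), ([343, 216, 4, 13, 27], [344.7, 222.1]), ([346, 222, 49, 53, 1175], [371.3, 253.2]), ([335, 265, 10, 10, 73], [339.2, 270.5])]
now orange [([344, 211, 22, 22, 302], [354.3, 222.5])]
```

Converted, 0.0035 m is 0.056, -0.002 m is -0.032.

Request:
nudge_tcp(deltas="-0.032 0 0.056 0 0.3\n0 0 0 0 0.3")

```text
time_s: 32.42
tool_pos: [0.6199, -0.04, 0.1591]
eef_rot: [-3.141, -0.001, 1.628]
ft_force: [-1.6, 5.1, 1.6]
grip_width: 0.654
grip_force: 64.9
```

```bash
python3 pose.py
```

```text
tool in carrier mm [-45.5   0.5 159.1] F [-1.6  5.1  1.6] t 32.42 w 0.654 rot [-3.141e+00 -1.000e-03  1.628e+00]
```

Request:
nudge_tcp(deltas="-0.032 0 0.056 0 0.3\n0 0 0 0 0.3")

```text
time_s: 32.67
tool_pos: [0.6202, -0.0425, 0.156]
eef_rot: [3.141, -0.0, 1.628]
ft_force: [-1.4, 4.1, 6.2]
grip_width: 0.655
grip_force: 65.1
```

```bash
python3 pose.py
```

```text
tool in carrier mm [-43.    0.6 156. ] F [-1.4  4.1  6.2] t 32.67 w 0.655 rot [ 3.141 -0.     1.628]
```

Request:
nudge_tcp(deltas="-0.024 0 0.0416 0 0.3\n0 0 0 0 0.3")

```text
time_s: 32.92
tool_pos: [0.6203, -0.0439, 0.1535]
eef_rot: [3.141, -0.001, 1.628]
ft_force: [-2.6, 5.6, 7.0]
grip_width: 0.658
grip_force: 65.2
```

```bash
python3 pose.py;  python3 chk.py|grep now
```

```text
tool in carrier mm [-41.6   0.6 153.5] F [-2.6  5.6  7. ] t 32.92 w 0.658 rot [ 3.141e+00 -1.000e-03  1.628e+00]
now blue [([352, 243, 23, 16, 216], [363.9, 251.2])]
now white [([373, 213, 5, 7, 29], [375.1, 216.0]), ([344, 220, 5, 12, 26], [346.2, 225.8]), ([347, 222, 48, 53, 1158], [371.8, 254.0]), ([335, 265, 10, 10, 72], [339.1, 270.5])]
now orange [([346, 215, 22, 22, 298], [356.0, 226.3])]
```

Request:
nudge_tcp(deltas="-0.016 0 0.032 0 0.3\n0 0 0 0 0.3")

```text
time_s: 33.22
tool_pos: [0.6204, -0.0447, 0.1516]
eef_rot: [3.141, -0.001, 1.628]
ft_force: [-3.9, 6.3, 7.0]
grip_width: 0.658
grip_force: 65.3
```

```bash
python3 pose.py
```

```text
tool in carrier mm [-40.8   0.6 151.6] F [-3.9  6.3  7. ] t 33.23 w 0.658 rot [ 3.141e+00 -1.000e-03  1.628e+00]
```

Request:
nudge_tcp(deltas="-0.016 0 0.024 0 0.3\n0 0 0 0 0.3\n0 0 0 0 0.3")

```text
time_s: 33.6
tool_pos: [0.6204, -0.0447, 0.1505]
eef_rot: [3.141, -0.002, 1.629]
ft_force: [-3.3, 8.0, 10.6]
grip_width: 0.663
grip_force: 65.8
```

```bash
python3 pose.py; python3 chk.py|grep now; cat > prof.py <<'E'
from chk import *
s=bot.snapshot("scene");im=s["img"];ang=np.deg2rad(-100);o=[]
for t in np.arange(.040,.140,.002):
    q=proj(s,P(t,.030*np.cos(ang),.030*np.sin(ang)));x=cv2.getRectSubPix(im,(1,1),(float(q[0]),float(q[1])))[0,0].astype(int)
    k="b" if x[0]>1.5*x[1] else "o" if x[2]>1.5*x[0] else "w" if x.min()>140 else "."
    o.append(f"{round(t*1000)}{k}{x.sum()//3}")
print(" ".join(o))
E
python3 prof.py
```

```text
tool in carrier mm [-40.8   0.7 150.5] F [-3.3  8.  10.6] t 33.6 w 0.663 rot [ 3.141e+00 -2.000e-03  1.629e+00]
now blue [([353, 243, 22, 16, 203], [364.3, 251.7])]
now white [([335, 195, 7, 6, 33], [337.8, 197.1]), ([373, 213, 5, 7, 28], [375.1, 215.9]), ([347, 222, 48, 53, 1157], [371.9, 254.2]), ([335, 265, 10, 10, 73], [339.2, 270.5])]
now orange [([346, 216, 22, 22, 305], [356.4, 227.4])]
40b95 42b108 44b114 46b113 48b113 50b112 52b113 54b113 56b111 58b110 60b109 62b113 64.130 66w161 68w209 70w223 72w226 74w224 76w224 78w224 80w222 82w220 84w218 86w216 88w216 90w214 92w187 94o140 96o116 98o129 100o136 102o137 104o136 106o136 108o134 110o136 112o145 114o155 116o163 118w177 120w194 122w197 124w182 126w170 128w159 130.137 132.111 134.77 136.58 138.60
```

The profile shows blue rim at 64.5, white at 92.5 and orange at about 120 mm. All cups are home and the stack is at its stop, so I'll release and check the latch.

Request:
nudge_tcp(deltas="0 0 0 0 0.8\n0 0 0 0 1\n0 0 0 0 1\n0 0 0 0 1")

```text
time_s: 34.2
tool_pos: [0.6204, -0.0466, 0.1493]
eef_rot: [-3.142, 0.0, 1.628]
ft_force: [-0.5, 0.2, 0.3]
grip_width: 1.002
grip_force: 0.0
```

```bash
python3 prof.py
```

```text
40b86 42b85 44b90 46b105 48b116 50b118 52b116 54b115 56b114 58b113 60b113 62b111 64b109 66b110 68b112 70.138 72w160 74w187 76w216 78w226 80w229 82w228 84w227 86w226 88w225 90w224 92w224 94w223 96w218 98w206 100.163 102o144 104o140 106o148 108o146 110o145 112o144 114o143 116o143 118o142 120o141 122o141 124o146 126o146 128o150 130o166 132w181 134w176 136.139 138.83
```

Request:
nudge_tcp(deltas="0 0 -0.32 0 1\n0.16 0 -0.48 0 1\n0.48 0 -0.64 0 1\n0.48 0 -0.48 0 1\n0 0 0 0 1")

```text
time_s: 34.88
tool_pos: [0.6175, 0.0265, 0.2715]
eef_rot: [3.138, -0.001, 1.632]
ft_force: [-0.7, -0.5, -0.9]
grip_width: 0.998
grip_force: 0.0
```

```bash
python3 prof.py; python3 chk.py|grep now; python3 pose.py
```

```text
40b83 42b85 44b90 46b103 48b117 50b120 52b116 54b114 56b113 58b112 60b112 62b112 64b111 66b108 68b108 70.137 72w160 74w185 76w216 78w226 80w229 82w229 84w227 86w226 88w225 90w224 92w223 94w222 96w218 98w206 100.164 102o144 104o139 106o147 108o146 110o144 112o144 114o143 116o141 118o141 120o142 122o141 124o138 126o140 128o152 130o165 132o170 134o172 136o172 138o171
now blue [([351, 240, 24, 19, 253], [363.8, 250.3])]
now white [([335, 195, 31, 10, 270], [348.6, 199.1]), ([373, 213, 5, 7, 28], [375.1, 215.9]), ([345, 222, 50, 53, 1170], [371.6, 253.6]), ([335, 265, 10, 10, 73], [339.2, 270.5])]
now orange [([342, 214, 25, 21, 358], [353.3, 225.0])]
tool in carrier mm [-1.090e+02  2.000e-01  2.691e+02] F [-0.3 -0.1 -0.5] t 34.98 w 1.003 rot [-3.141  0.     1.628]
```

```bash
python3 - <<'E'
from chk import *
th=np.linspace(0,2*np.pi,73)
for n,box in(("wrist",(150,150,420,419)),("scene",(335,195,400,275))):
    s=bot.snapshot(n);b=max(blob(s["img"],"orange",box),key=lambda b:b[0][4]);print(n,b)
    for t in(.125,.131):
        q=np.array([proj(s,P(t,.03*np.cos(a),.03*np.sin(a))) for a in th]);lo=np.array([proj(s,P(t-.024,.03*np.cos(a),.03*np.sin(a))) for a in th]);print(t,"rim",q.min(0).round(1),q.max(0).round(1),"collar bottom",lo.min(0).round(1),lo.max(0).round(1))
    if n=="wrist":
        w=s
        H=cv2.cvtColor(s["img"],cv2.COLOR_BGR2HSV);c=276
        for r in range(250,372,3): print(r,H[r,c].tolist(),end=" ")
        print("catch tip",proj(s,P(.125,.0265)),"orange floor centre",proj(s,P(.050+.028+.0-.0+.0,0)))
E
```

```text
wrist ([244, 251, 64, 69, 3371], [275.7, 285.2])
0.125 rim [241.5 254.7] [308.1 323.3] collar bottom [244.2 256.6] [305.5 319.7]
0.131 rim [240.8 254.1] [308.9 324.3] collar bottom [243.6 256.1] [306.1 320.6]
250 [7, 67, 201] 253 [26, 142, 255] 256 [13, 184, 245] 259 [13, 183, 243] 262 [12, 183, 221] 265 [14, 176, 250] 268 [14, 173, 250] 271 [14, 177, 251] 274 [14, 173, 250] 277 [14, 173, 251] 280 [14, 172, 251] 283 [14, 176, 250] 286 [14, 174, 251] 289 [14, 172, 250] 292 [14, 177, 250] 295 [14, 172, 251] 298 [14, 171, 251] 301 [14, 175, 252] 304 [11, 190, 191] 307 [12, 186, 192] 310 [12, 187, 230] 313 [12, 188, 206] 316 [11, 190, 221] 319 [17, 147, 203] 322 [21, 140, 177] 325 [21, 142, 182] 328 [21, 135, 226] 331 [21, 138, 165] 334 [90, 7, 38] 337 [90, 9, 57] 340 [60, 4, 61] 343 [155, 25, 61] 346 [130, 12, 62] 349 [105, 10, 53] 352 [90, 15, 50] 355 [80, 14, 56] 358 [115, 26, 60] 361 [132, 21, 60] 364 [120, 14, 55] 367 [120, 10, 49] 370 [111, 31, 58] catch tip [274.73597112 319.13618647] orange floor centre [274.87448838 286.95579801]
scene ([342, 214, 25, 21, 358], [353.3, 224.9])
0.125 rim [343.2 213.8] [367.4 226. ] collar bottom [346.6 222.6] [370.6 234.9]
0.131 rim [342.4 211.6] [366.5 223.7] collar bottom [345.8 220.4] [369.8 232.7]
```

The brass tip shows at row 318, where 319 is predicted for the catch fully out over the rim. The rim sits at t≈125–126 mm and the blue cup is about 6 mm down, so the stack is latched. Handing in.

```bash
python3 -c "
from rig import bot
print(bot.job_done())"
```

```text
the job is handed in; nothing more can be done
None
```

The job is handed in: the camera measurements show the white and orange cups nested home, with the stack held about 6 mm down by the sprung-out catch, though the judge's verdict was not shown to me.

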